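# Load the last domino into the dealing chute

## Robot

A 6-joint arm with a two-finger parallel gripper is mounted at the origin on the work surface. World frame = base frame: x ahead of the robot, y to its left, z up, the work surface at z = 0. Lengths are in m, angles in rad, forces in N, time in s.
With the tool pointing down it reaches from about 0.35 to 0.975 m from the base axis. Payload 4.9 kg.
Tool frame: the origin (TCP) lies on the mounting face of the last link; the fingertips stand 173 mm ahead of it and the grasp point (between the pads) lies 155 mm ahead of it; z points along the fingers, y is the direction in which the jaws open and shut (so a half turn about z gives the same grasp; the last joint's range is limited). The gripper opens to 85 mm and grips with 20 to 120 N. Pads are 22 mm wide; open, the fingers measure 114 mm over their backs; the gripper's body (76 mm by 85 mm) begins 54 mm behind the grasp point. The pads swing forward as they close: fully open they stand 13 mm farther back than shut.
Start: joints at [1.11, 0.053, 1.613, -0, 1.476, -0.119], TCP at [0.209, 0.589, 0.405] pointing down, gripper open.
Joint ranges: [-3.01, 3.01], [-1.01, 2.22], [0.06, 2.58], [-1.02, 4.17], [0.09, 2.62], [-3.14, 3.14]. Speed limits (rad/s): [2.57, 2.57, 3.14, 3.14, 3.14, 3.14].

## Interface

Orientations are given as a unit quaternion [w, x, y, z].
In Python, from plant import manip gives the robot as it stands.
- The arm moves only by the tool play_rows, never from a script. Its argument "increments" is a list of rows, each an object with "offset": the shift along the tool's x, y, z in mm, a list of three; "twist": the turn about the tool's z in rad; "grip": the opening, from 0 (shut) to 1 (fully open). In form: [{"offset": [dx, dy, dz], "twist": twist, "grip": grip}, ...]. A call has 1 to 5 rows; each row is the pose to reach, as a shift and turn from the pose commanded when the call began, along the tool's axes at that moment; what a row does not reach only later rows make up. A row lasts 1/12 s, in which the tool goes at most 41.7 mm and 7.16 degrees, less where a joint would pass 70% of its speed; a pose out of reach is approached as far as the arm can. A call with a gripper value outside its range is refused whole. The fingers move at their own pace and stop on an object; the grip force is fixed at half the most. Time passes only in rows, so rows that repeat a pose let the fingers close. It gives the time, the measured TCP pose, the force and the opening at its end, in the units of the state.
- manip.state(): the state, without advancing time (a new reading comes with each control period).
- manip.grab_frame(name): name is "side" or "top" or "wrist"; returns the picture (420x560x3 uint8, blue, green, red); there is no depth.
- manip.get_calibration(name): a dict with "fx", "fy", "cx", "cy" (pixels), "T" (4x4, takes a point from camera to world coordinates). Camera axes: x right, y down, z forward; pixel columns grow to the right and rows downward; lengths in m; the calibration is good to about 2 mm. A picture is of the moment at which its call begins: read the wrist's pose just before it. get_calibration takes no time and is no camera call; for the wrist camera it gives the pose at the moment of the call.
- manip.job_done(): hands the job in, once; it reports no verdict.
Trained networks look in the newest picture that a camera, given by its name, has taken for a name from the list of things; names that differ only in an ending like _2 or _b are one class to them, and where a whole thing is asked for, a point or a joint stands for the part that bears it (a point fixed in the world has none). Each returns a list of dicts, best first, with "p" (0 to 1); they miss things now and then, are a little off and sometimes report something else, mostly with a low value. They report only what shows in the picture. A call takes as long as a camera call. They do not tell look-alikes from the thing itself.
- manip.boxes_of(query, camera): "xyz" ([x, y, z] in m, in the coordinates of the camera as it stood for that picture, good to about 4 mm: the middle of the surface that is visible of it).
- manip.tip_of(query, camera): "xyz" ([x, y, z] in m, in the coordinates of the camera as it stood for that picture, good to about 4 mm: a listed point, or the origin of a listed thing).
The state is a dict: "time": time; "joint_pos": joint angles; "joint_vel": joint speeds; "joint_efforts": joint torques, N m; "tool_pos": TCP position; "tool_rot": TCP orientation; "contact_force": force on the tool from outside, world axes, zero at the start; "ft_torque": the same for the moment, N m; "gripper_width": opening from 0.0 (shut) to 1.0 (fully open).
Only numpy, scipy, OpenCV 4.12 (cv2) and the standard library are available. Lean on these libraries where they do the work, as an engineer would, in place of code of your own. Each camera call takes 0.05 s, during which the arm holds its last target. There are 200 camera calls.

## Task

Pick up the single domino that lies flat by itself on the table, lay it flat and lengthwise on the open upper end of the sloped dealing chute, and then push it down the trough, under the bridge, until it rests firmly against the sprung stop and stays there with the stop pressed in a little. Feel for the stop and push gently: the stop must never be driven back by more than 5 mm. Leave everything else on the table where it is.

Things in the scene. Friction and masses are not known exactly. Their poses are not given: they have to be found in the camera images.
- domino: The loose ivory-white plastic domino, 58 x 30 x 14 mm, about 30 to 50 g, lying flat by itself on the table, pips up. Origin: centre of its underside; x along its 58 mm length, y across its 30 mm width, z up.
- deck: The tilted wooden trough of the dealing chute: 255 mm long, floor 56 mm wide, sloping at 0.30 rad from 105 mm high at its upper end to 30 mm. Origin: on the floor's centre line at the upper open end; x runs down the slope along the floor, y across it, z square to the floor, upwards. The domino does not slide down by itself.
- lay (a point): Point on the floor's centre line 40 mm down from the upper end, axes as deck. The middle of the open part, 75 mm long and without walls, where the domino is laid. At 75 to 100 mm from the end the walls flare in from a mouth about 46 mm wide.
- channel (a point): Point on the floor's centre line 100 mm down from the upper end, axes as deck. From here to the lower end the channel is 32 mm wide, between walls 10 mm high above the floor, 6 mm thick.
- cheek_mark (a point): Point on the floor's centre line 180 mm down from the upper end, axes as deck. Here a sprung steel cheek in each side wall (154 to 188 mm) rubs on the domino's sides once its front is about 163 mm down: a bump of 12 to 20 N until its front is past 175 mm, then a steady drag of about 7 to 13 N, different in each run. The cheeks hold the domino where it is left.
- stop (a joint): How far the sprung stop pad (28 mm wide, 2 to 15 mm above the floor) is pushed downhill from its resting face, in m. It needs 2 N to start and 0.9 N more per mm, on top of the drag. Aim at about 3 mm (1 to 5 allowed). Its resting face is set anywhere from 205 to 223 mm down from the upper end, not measured. A bridge 20 to 34 mm uphill of it spans the trough 18 to 22 mm above the floor.
- rack: A wooden rack, 50 x 236 x 10 mm, with seven ivory dominoes standing in a row, 68 mm high over all. Loose bystander. Origin: centre of its underside.
- tumbler: An empty clear glass tumbler, 72 mm wide, 95 mm high, upright. Loose bystander. Origin: centre of its underside.
- ashtray: A stainless steel ashtray, 100 mm wide, 24 mm high. Loose bystander. Origin: centre of its underside.
- saucer: A green ceramic saucer, 132 mm wide, 20 mm high. Loose bystander. Origin: centre of its underside.
- cup: A small white coffee cup with a handle, 62 mm wide without it, 55 mm high. Loose bystander. Origin: centre of its underside.
Things that resemble listed ones, but are neither listed nor needed, are in the scene too. Several things look just like the domino: the one meant starts farthest to the robot's left.

How it is judged:
By the outcome, as a careful person would: the job done as asked, in the order asked, and still so for the second after the job is handed in, with the robot touching nothing.
It also fails if it takes over 72 s, if anything falls off the work surface, if the arm or the gripper's body presses on something with over 40 N, if the wrist force passes 120 N, or if a joint passes its speed limit or range.

## Working session

There is one attempt and no reset: what is moved stays moved. The work goes in short steps, Python scripts to look and compute and a tool call to move; the robot and the scene stay as the last step left them, time stands still between calls to the robot, and variables do not carry over. Pictures are saved under pics/ and viewed, about 8 in all and at most 12, crops included, and the job is handed in when it is done.

Besides the shell and the picture viewer there is one more tool, called after "Emit:" as name(argument=value, ...), one argument or row to a line, values as JSON. play_rows: Moves the arm, as the interface text tells. Its arguments: {"type":"object","properties":{"increments":{"type":"array"}},"required":["increments"]}

```bash
mkdir -p pics
cat > h.py <<'E'
from plant import manip
import numpy as np, cv2
from scipy.spatial.transform import Rotation as R
def K(c): 
    k=manip.get_calibration(c); return k, np.array(k["T"])
def w(c,p):
    k,T=K(c); return (T@np.r_[p,1])[:3]
def pix(c,P):
    k,T=K(c); q=np.linalg.inv(T)@np.r_[P,1]; return k["fx"]*q[0]/q[2]+k["cx"],k["fy"]*q[1]/q[2]+k["cy"]
def ray(c,u,v,z):
    k,T=K(c); d=T[:3,:3]@[(u-k["cx"])/k["fx"],(v-k["cy"])/k["fy"],1]; o=T[:3,3]
    return o+d*(z-o[2])/d[2]
def tool():
    s=manip.state(); q=s["tool_rot"]; return np.array(s["tool_pos"]),R.from_quat([q[1],q[2],q[3],q[0]]).as_matrix()
def st():
    s=manip.state(); print({k:np.round(s[k],4).tolist() for k in("time","joint_pos","tool_pos","tool_rot","contact_force","gripper_width")})
E
python3 - <<'E'
from h import *
st()
a=manip.grab_frame("top");b=manip.grab_frame("side")
cv2.imwrite("pics/top.png",cv2.resize(a,(800,600)));cv2.imwrite("pics/side.png",cv2.resize(b,(800,600)))
for c in("top","side"):
    print(c,np.round(K(c)[1],3).tolist())
    for n in("domino","deck","lay","channel","cheek_mark","stop","rack","tumbler","ashtray","saucer","cup"):
        print(n,[(round(d["p"],2),np.round(w(c,d["xyz"]),3).tolist(),np.round(pix(c,w(c,d["xyz"]))).tolist()) for d in manip.tip_of(n,c)[:7]])
E
```

```text
{'time': 0.0, 'joint_pos': [1.11, 0.0534, 1.6143, -0.0, 1.476, -0.119], 'tool_pos': [0.2094, 0.5886, 0.4034], 'tool_rot': [-0.0003, 0.1701, 0.9854, -0.001], 'contact_force': [-1.6331, -0.1786, 0.3236], 'gripper_width': 0.9996}
top [[0.043, -0.977, 0.208, 0.346], [-0.999, -0.043, 0.007, 0.02], [0.002, -0.208, -0.978, 1.311], [0.0, 0.0, 0.0, 1.0]]
domino [(0.85, [0.61, 0.193, -0.006], [218.0, 220.0]), (0.7, [0.539, 0.282, -0.003], [180.0, 245.0]), (0.68, [0.681, 0.432, -0.001], [127.0, 189.0]), (0.61, [0.386, 0.21, -0.001], [204.0, 308.0]), (0.58, [0.486, 0.193, 0.002], [214.0, 268.0]), (0.24, [0.66, -0.08, 0.106], [328.0, 195.0])]
deck [(0.57, [0.658, -0.077, 0.104], [327.0, 195.0])]
lay [(0.78, [0.621, -0.085, 0.094], [329.0, 212.0])]
channel [(0.73, [0.561, -0.091, 0.078], [331.0, 238.0]), (0.5, [0.62, -0.089, 0.092], [331.0, 212.0]), (0.38, [0.658, -0.075, 0.102], [326.0, 196.0])]
cheek_mark [(0.6, [0.49, -0.101, 0.053], [333.0, 269.0]), (0.38, [0.539, 0.282, -0.004], [180.0, 246.0])]Traceback (most recent call last):
  File "<stdin>", line 8, in <module>
ValueError: it knows: ashtray, channel, cheek_mark, cup, deck, domino, lay, rack, saucer, tumbler
```

View pics/top.png

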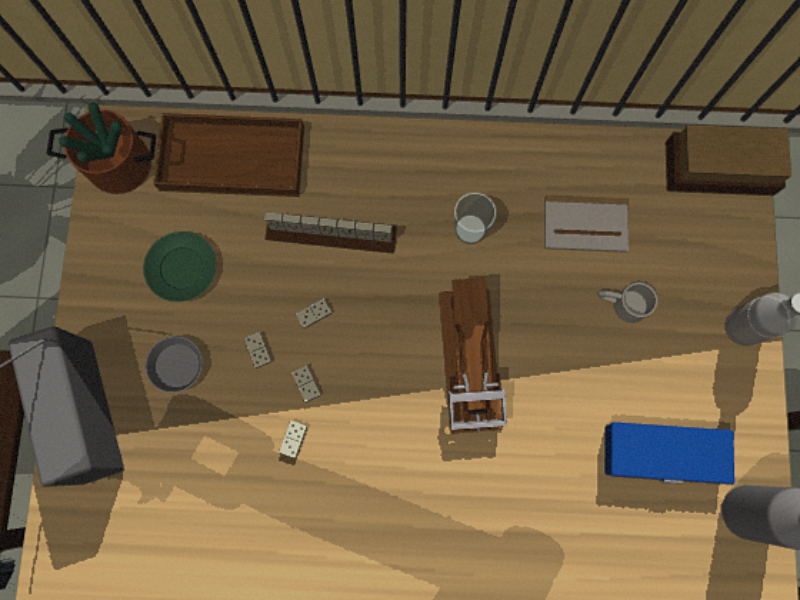

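View pics/side.png

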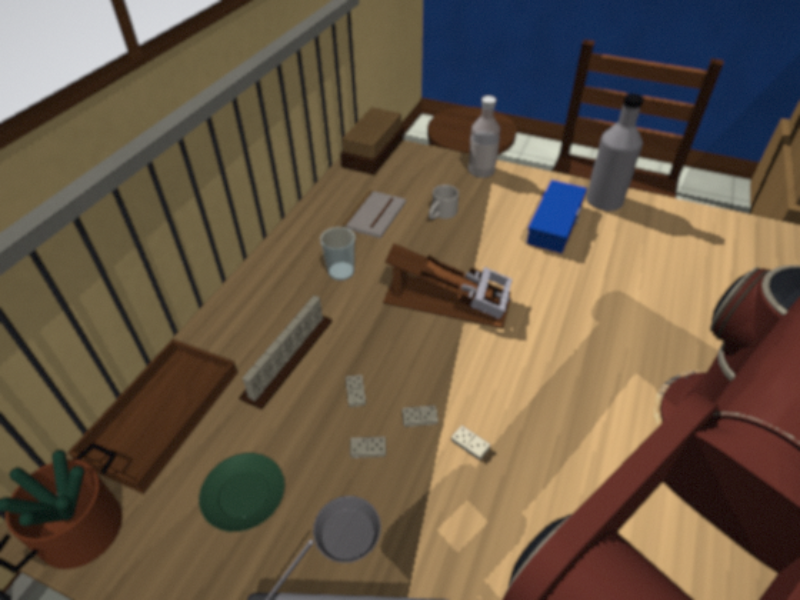

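Top view (800x600): white dominoes lie at (258,350), (314,312), (305,383) and (292,440). The standing ones are in the rack at (330,230), and the chute is at (475,350). The one farthest to the robot's left is (258,350), y≈0.28. The side view confirms four flat dominoes, with the chute running down toward the robot.

Run:
```python
from h import *
a=manip.grab_frame("top")
cr=a[215:320,150:255]; cv2.imwrite("pics/crop.png",cv2.resize(cr,None,fx=5,fy=5,interpolation=cv2.INTER_CUBIC))
hsv=cv2.cvtColor(a,cv2.COLOR_BGR2HSV)
x0,y0=180,245
m=np.zeros(a.shape[:2],np.uint8); sub=hsv[y0-17:y0+17,x0-15:x0+15]
m[y0-17:y0+17,x0-15:x0+15]=((sub[...,1]<70)*255).astype(np.uint8)
m=cv2.morphologyEx(m,cv2.MORPH_CLOSE,np.ones((5,5)))
c=max(cv2.findContours(m,0,2)[0],key=cv2.contourArea)
b=cv2.boxPoints(cv2.minAreaRect(c)); P=np.array([ray("top",u,v,.012) for u,v in b])
print(b.tolist(),P.round(4).tolist(),P.mean(0),[np.linalg.norm(P[i]-P[(i+1)%4]) for i in range(4)])
e=[P[1]-P[0],P[2]-P[1]]; e=max(e,key=np.linalg.norm); print("yaw deg",np.degrees(np.arctan2(e[1],e[0])))
p,Rm=tool(); print(Rm.round(3).tolist(),"tcp pix",pix("top",p),"tip",pix("top",p+Rm@[0,0,.173]))
k,T=K("wrist"); print("wrist rel",(Rm.T@(T[:3,3]-p)).round(3),(Rm.T@T[:3,:3]).round(3).tolist(),k["fx"])
for n in("rack","tumbler","ashtray","saucer","cup"): print(n,[(round(d["p"],2),np.round(w("top",d["xyz"]),3).tolist()) for d in manip.tip_of(n,"top")[:2]])
```

```text
[[170.3287811279297, 235.876708984375], [182.05479431152344, 231.47946166992188], [190.10960388183594, 252.95892333984375], [178.3835906982422, 257.3561706542969]] [[0.56, 0.3066, 0.012], [0.5725, 0.278, 0.012], [0.519, 0.2534, 0.012], [0.5067, 0.2818, 0.012]] [0.53951821 0.27994886 0.012     ] [np.float64(0.03113526545477775), np.float64(0.0588878822821217), np.float64(0.030870921680071498), np.float64(0.058786707236246454)]
yaw deg -155.3017378410146
[[-0.942, 0.335, -0.0], [0.335, 0.942, -0.0], [0.0, -0.0, -1.0]] tcp pix (np.float64(-68.44176214271204), np.float64(397.24946888760036)) tip (np.float64(-11.149677991675844), np.float64(385.8763820377236))
wrist rel [0.072 0.    0.03 ] [[-0.001, -0.958, -0.286], [1.0, -0.001, 0.002], [-0.002, -0.286, 0.958]] 314.7278809632057
rack [(0.64, [0.761, 0.166, 0.0])]
tumbler [(0.81, [0.786, -0.087, -0.002]), (0.28, [0.659, -0.075, 0.105])]
ashtray [(0.68, [0.507, 0.424, -0.004])]
saucer [(0.7, [0.683, 0.43, -0.002])]
cup [(0.82, [0.654, -0.376, 0.002])]
```

View pics/crop.png

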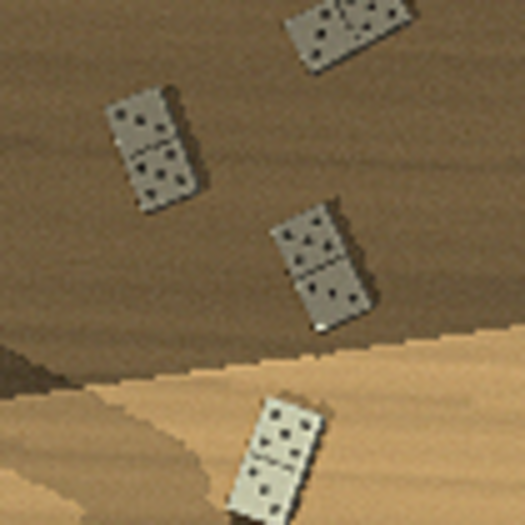

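The chosen domino is the crop's left one at (150,150). It measures 59x31 mm, its centre is (0.540, 0.280) and its long axis is at 24.7°. I'll move right first, to stay clear of the grey object on the left.

Emit:
play_rows(
  increments=[
    {"offset":[-23,-33,0],"twist":-0.12,"grip":1},
    {"offset":[-46,-66,0],"twist":-0.24,"grip":1},
    {"offset":[-69,-99,0],"twist":-0.36,"grip":1},
    {"offset":[-92,-132,0],"twist":-0.48,"grip":1},
    {"offset":[-115,-165,0],"twist":-0.6,"grip":1},
  ],
)

```text
time: 1.07
tool_pos: [0.2622, 0.3943, 0.4047]
tool_rot: [0.0, -0.13, 0.991, -0.0]
contact_force: [0.7, -0.6, 0.5]
gripper_width: 1.0
```

```bash
cat >> h.py <<'E'
def goto(target,xdir=None):
    """target TCP, heading (deg) of tool x -> offset mm, twist"""
    p,Rm=tool(); print("off",(Rm.T@(np.array(target)-p)*1000).round(1), end=" ")
    if xdir is not None:
        h=np.degrees(np.arctan2(Rm[1,0],Rm[0,0])); d=(xdir-h+180)%360-180; print("twist",round(-np.radians(d),3),end="")
    print()
E
python3 - <<'E'
from h import *
st(); goto((.5395,.280,.30),204.7)
E
```

```text
{'time': 1.0667, 'joint_pos': [0.8267, -0.3233, 1.9532, -0.0003, 1.5115, -1.0053], 'tool_pos': [0.2622, 0.3943, 0.4047], 'tool_rot': [0.0002, -0.1302, 0.9915, -0.0], 'contact_force': [0.736, -0.5995, 0.4613], 'gripper_width': 1.0}
off [-238.3 -182.1  104.8] twist -0.17
```

Emit:
play_rows(
  increments=[
    {"offset":[-30,-23,10],"twist":-0.06,"grip":1},
    {"offset":[-60,-46,20],"twist":-0.12,"grip":1},
    {"offset":[-90,-69,30],"twist":-0.17,"grip":1},
    {"offset":[-120,-92,40],"twist":-0.17,"grip":1},
    {"offset":[-150,-115,50],"twist":-0.17,"grip":1},
  ],
)

```text
time: 1.48
tool_pos: [0.4378, 0.3213, 0.3547]
tool_rot: [0.001, -0.211, 0.978, 0.0]
contact_force: [0.4, 1.1, 0.1]
gripper_width: 0.998
```

Run:
```python
from h import *
st(); goto((.5395,.280,.30),204.7)
```

```text
{'time': 1.4833, 'joint_pos': [0.496, -0.1077, 1.8547, 0.0001, 1.3935, -1.4991], 'tool_pos': [0.4378, 0.3213, 0.3547], 'tool_rot': [0.0006, -0.2106, 0.9776, 0.0002], 'contact_force': [0.4106, 1.0806, 0.1104], 'gripper_width': 0.9981}
off [-75.6 -79.5  54.8] twist -0.007
```

Emit:
play_rows(
  increments=[
    {"offset":[-22,-23,14],"twist":0,"grip":1},
    {"offset":[-44,-46,28],"twist":0,"grip":1},
    {"offset":[-65,-69,42],"twist":0,"grip":1},
    {"offset":[-76,-80,54],"twist":0,"grip":1},
    {"offset":[-76,-80,54],"twist":0,"grip":1},
  ],
)

```text
time: 1.9
tool_pos: [0.5403, 0.2789, 0.2976]
tool_rot: [-0.002, -0.209, 0.978, -0.001]
contact_force: [-1.0, 0.2, 0.0]
gripper_width: 0.999
```

Run:
```python
from h import *
st(); a=manip.grab_frame("wrist"); cv2.imwrite("pics/w1.png",a)
print([(round(d["p"],2),np.round(w("wrist",d["xyz"]),3).tolist(),np.round(pix("wrist",w("wrist",d["xyz"]))).tolist()) for d in manip.tip_of("domino","wrist")[:5]])
print(pix("wrist",[.5395,.28,.014])); goto((.5395,.280,.178),204.7)
```

```text
{'time': 1.9, 'joint_pos': [0.3544, 0.1017, 1.7455, -0.0007, 1.2986, -1.6374], 'tool_pos': [0.5403, 0.2789, 0.2976], 'tool_rot': [-0.002, -0.209, 0.9779, -0.0006], 'contact_force': [-1.0316, 0.1561, 0.0268], 'gripper_width': 0.9986}
[(0.86, [0.481, 0.195, 0.002], [211.0, 96.0]), (0.82, [0.612, 0.193, 0.003], [158.0, 235.0]), (0.76, [0.542, 0.283, 0.003], [280.0, 207.0])]
(np.float64(277.63970234616517), np.float64(206.16841757308507))
off [ -0.8  -1.  122.1] twist -0.008
```

View pics/w1.png

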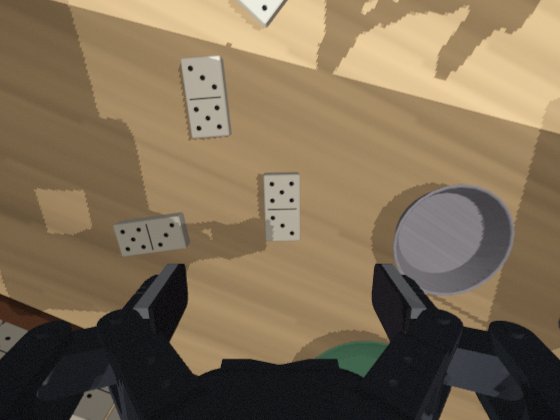

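Wrist view: the target is at (282,207), upright between the fingers, 4 px from the prediction. The neighbour at (150,235) and the ashtray at (455,240) are clear of the fingers.

Emit:
play_rows(
  increments=[
    {"offset":[-1,1,38],"twist":0,"grip":0.75},
    {"offset":[-1,2,76],"twist":0,"grip":0.75},
    {"offset":[-1,2,105],"twist":0,"grip":0.75},
    {"offset":[-1,2,122],"twist":0,"grip":0.75},
    {"offset":[-1,2,122],"twist":0,"grip":0.75},
  ],
)

```text
time: 2.42
tool_pos: [0.5356, 0.2833, 0.1748]
tool_rot: [-0.004, -0.211, 0.977, -0.0]
contact_force: [-0.9, 0.4, -0.0]
gripper_width: 0.751
```

Emit:
play_rows(
  increments=[
    {"offset":[0,0,0],"twist":0,"grip":0.2},
    {"offset":[0,0,0],"twist":0,"grip":0.2},
    {"offset":[0,0,0],"twist":0,"grip":0.2},
    {"offset":[0,0,0],"twist":0,"grip":0.2},
    {"offset":[0,0,0],"twist":0,"grip":0.2},
  ],
)

```text
time: 2.83
tool_pos: [0.5399, 0.2839, 0.1822]
tool_rot: [0.003, -0.211, 0.978, 0.001]
contact_force: [-2.2, 0.3, 7.2]
gripper_width: 0.324
```

Emit:
play_rows(
  increments=[
    {"offset":[0,0,-15],"twist":0,"grip":0.2},
    {"offset":[0,0,-40],"twist":0,"grip":0.2},
    {"offset":[0,0,-70],"twist":0,"grip":0.2},
    {"offset":[0,0,-100],"twist":0,"grip":0.2},
    {"offset":[0,0,-100],"twist":0,"grip":0.2},
  ],
)

```text
time: 3.25
tool_pos: [0.5411, 0.2841, 0.2879]
tool_rot: [0.007, -0.211, 0.978, 0.001]
contact_force: [1.2, 1.1, 1.4]
gripper_width: 0.323
```

Run:
```python
from h import *
st(); a=manip.grab_frame("wrist"); cv2.imwrite("pics/w2.png",a)
```

```text
{'time': 3.25, 'joint_pos': [0.3618, 0.1145, 1.749, 0.0001, 1.2636, -1.6335], 'tool_pos': [0.5411, 0.2841, 0.2879], 'tool_rot': [0.0072, -0.2107, 0.9775, 0.0011], 'contact_force': [1.1631, 1.1458, 1.3848], 'gripper_width': 0.323}
```

View pics/w2.png

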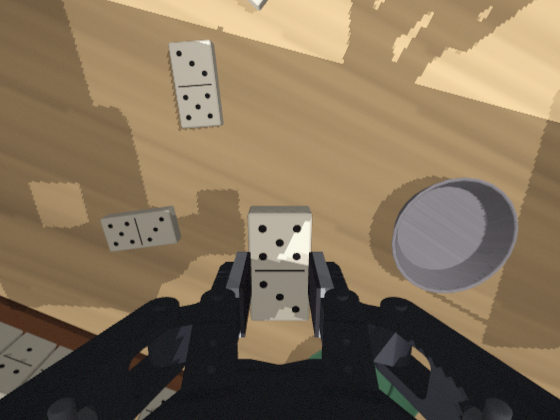

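The domino is held squarely between the pads, centred at (280,265). Next I'll refine the deck pose using both fixed cameras.

Run:
```python
from h import *
st()
for c in("side","top"):
    a=manip.grab_frame(c)
    for n in("deck","lay","channel","cheek_mark"):
        print(c,n,[(round(d["p"],2),np.round(w(c,d["xyz"]),4).tolist()) for d in manip.tip_of(n,c)[:2]])
cr=a[185:310,295:365]; cv2.imwrite("pics/deck.png",cv2.resize(cr,None,fx=4.8,fy=4.8,interpolation=cv2.INTER_CUBIC)[:600])
```

```text
{'time': 3.3, 'joint_pos': [0.3617, 0.1167, 1.7517, 0.0, 1.2621, -1.6336], 'tool_pos': [0.5404, 0.2838, 0.285], 'tool_rot': [0.0054, -0.2106, 0.9775, 0.0008], 'contact_force': [0.6976, -0.5068, -0.1879], 'gripper_width': 0.3186}
side deck []
side lay [(0.46, [0.4921, -0.0944, 0.0515])]
side channel []
side cheek_mark [(0.75, [0.4899, -0.0958, 0.0505])]
top deck [(0.84, [0.6593, -0.076, 0.1061])]
top lay [(0.67, [0.6241, -0.087, 0.0958])]
top channel []
top cheek_mark [(0.69, [0.493, -0.0969, 0.0512])]
```

View pics/deck.png

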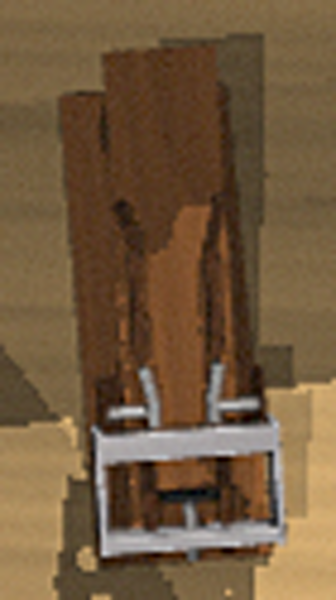

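Run:
```python
from h import *
f=lambda u,v:(295+u/4.8-.4,185+v/4.8-.4)
A=ray("top",*f(160,50),.105); L=ray("top",*f(103,54),.105); Rr=ray("top",*f(216,46),.105)
print("top end",A,np.linalg.norm(L-Rr),"perp heading",np.degrees(np.arctan2(*(Rr-L)[1::-1]))-90+0)
def ondeck(u,v,h):  # intersect ray with plane h above floor, given heading
    k,T=K("top"); o=T[:3,3]; uu,vv=f(u,v); d=T[:3,:3]@[(uu-k["cx"])/k["fx"],(vv-k["cy"])/k["fy"],1]
    s=(n@(A-o)+h-n@0*0 if False else n@(A-o)+h)/(n@d); P=o+d*s-A; return np.array([P@xd,P@yd,P@n])*1000
for hd in(187,188,189,190):
    a=np.radians(hd); c,s_=np.cos(.3),np.sin(.3)
    xd=np.array([c*np.cos(a),c*np.sin(a),-s_]); n=np.array([s_*np.cos(a),s_*np.sin(a),c]); yd=np.cross(n,xd)
    print(hd,"pad",ondeck(188,488,15).round(1),"cheek mid",ondeck(183,400,8).round(1),"bridge up",ondeck(187,428,22).round(1),"down edge",ondeck(190,459,22).round(1),"chan mid",ondeck(176,330,0).round(1))
P=np.array([[.658,-.077],[.621,-.085],[.561,-.091],[.490,-.101],[.6593,-.076],[.6241,-.087],[.493,-.0969],[.4899,-.0958]])
m=P.mean(0);v=np.linalg.svd(P-m)[2][0]; print("net",m,np.degrees(np.arctan2(v[1],v[0]))%180, "y at x=.66",m[1]+(.66-m[0])*v[1]/v[0])
```

```text
top end [ 0.65912551 -0.07923031  0.105     ] 0.05616454979837574 perp heading -173.32226986863367
187 pad [-3307.3 -1645.2 15000. ] cheek mid [-1415.9  -880.2  8000. ] bridge up [-4442. -2438. 22000.] down edge [-4707.8 -2445.8 22000. ] chan mid [140.3  -1.4  -0. ]
188 pad [-3336.9 -1668.1 15000. ] cheek mid [-1431.6  -898.2  8000. ] bridge up [-4485.7 -2478.5 22000. ] down edge [-4751.8 -2481.8 22000. ] chan mid [140.3  -3.7   0. ]
189 pad [-3367.  -1690.6 15000. ] cheek mid [-1447.7  -916.   8000. ] bridge up [-4530.1 -2518.2 22000. ] down edge [-4796.4 -2517.2 22000. ] chan mid [140.2  -6.   -0. ]
190 pad [-3397.5 -1712.5 15000. ] cheek mid [-1464.1  -933.5  8000. ] bridge up [-4575.2 -2557.3 22000. ] down edge [-4841.6 -2551.8 22000. ] chan mid [140.1  -8.4  -0. ]
net [ 0.5745375 -0.0887125] 6.653285889380243 y at x=.66 -0.07874359729188979
```

```bash
cat >> h.py <<'E'
A=np.array([.6591,-.0790,.105]); a_=np.radians(186.7); c_,s_=np.cos(.3),np.sin(.3)
xd=np.array([c_*np.cos(a_),c_*np.sin(a_),-s_]); n=np.array([s_*np.cos(a_),s_*np.sin(a_),c_]); yd=np.cross(n,xd)
def D(x,y,z): return A+(x*xd+y*yd+z*n)/1000
def inv(P): P=np.array(P)-A; return np.array([P@xd,P@yd,P@n])*1000
def ondeck(c,u,v,h):
    k,T=K(c); o=T[:3,3]; d=T[:3,:3]@[(u-k["cx"])/k["fx"],(v-k["cy"])/k["fy"],1]
    return inv(o+d*((n@(A-o)+h/1000)/(n@d)))
E
python3 - <<'E'
from h import *
f=lambda u,v:(295+u/4.8-.4,185+v/4.8-.4)
for t,u,v,h in(("pad",188,488,15),("padbot",188,500,15),("cheek",183,400,8),("br up",187,428,22),("br dn",190,459,22),("chan",176,330,0)): print(t,ondeck("top",*f(u,v),h).round(1))
print(D(40,0,0),D(37,0,9.5)); goto(D(40,0,0)*[1,1,0]+[0,0,.32],186.7)
E
```

```text
pad [217.4  -1.   15. ]
padbot [223.5  -1.3  15. ]
cheek [174.4   0.    8. ]
br up [185.7  -0.4  22. ]
br dn [2.013e+02 2.000e-01 2.200e+01]
chan [140.4  -0.4  -0. ]
[ 0.62114751 -0.08345839  0.09317919] [ 0.62120568 -0.08345156  0.10314145]
off [  75.6 -368.   -42.1] twist 0.307
```

Everything agrees: centreline heading 186.7°, bridge at 186–201 mm, stop face around 217–220 mm. Now the carry.

Emit:
play_rows(
  increments=[
    {"offset":[8,-37,-10],"twist":0.06,"grip":0.2},
    {"offset":[15,-74,-20],"twist":0.12,"grip":0.2},
    {"offset":[23,-111,-30],"twist":0.18,"grip":0.2},
    {"offset":[30,-148,-40],"twist":0.24,"grip":0.2},
    {"offset":[38,-185,-42],"twist":0.307,"grip":0.2},
  ],
)

```text
time: 4.22
tool_pos: [0.5809, 0.0974, 0.3229]
tool_rot: [0.002, -0.057, 0.998, -0.0]
contact_force: [0.0, 0.8, -0.0]
gripper_width: 0.322
```

Run:
```python
from h import *
st(); goto(D(40,0,0)*[1,1,0]+[0,0,.32],186.7)
```

```text
{'time': 4.2167, 'joint_pos': [0.0397, 0.031, 1.7751, 0.0, 1.3321, -1.646], 'tool_pos': [0.5809, 0.0974, 0.3229], 'tool_rot': [0.0017, -0.0574, 0.9983, -0.0], 'contact_force': [0.0306, 0.7942, -0.0445], 'gripper_width': 0.3222}
off [ -19.2 -184.2    3. ] twist -0.002
```

Emit:
play_rows(
  increments=[
    {"offset":[-4,-40,0],"twist":0,"grip":0.2},
    {"offset":[-8,-80,0],"twist":0,"grip":0.2},
    {"offset":[-13,-120,0],"twist":0,"grip":0.2},
    {"offset":[-17,-160,0],"twist":0,"grip":0.2},
    {"offset":[-19,-184,0],"twist":0,"grip":0.2},
  ],
)

```text
time: 4.63
tool_pos: [0.621, -0.0853, 0.3207]
tool_rot: [0.0, -0.057, 0.998, -0.001]
contact_force: [0.2, -0.2, -0.1]
gripper_width: 0.323
```

Emit:
play_rows(
  increments=[
    {"offset":[0,0,5],"twist":0,"grip":0.2},
    {"offset":[0,0,10],"twist":0,"grip":0.2},
    {"offset":[0,0,15],"twist":0,"grip":0.2},
    {"offset":[0,0,15],"twist":0,"grip":0.2},
    {"offset":[0,0,15],"twist":0,"grip":0.2},
  ],
)

```text
time: 5.05
tool_pos: [0.6203, -0.0802, 0.3047]
tool_rot: [-0.001, -0.06, 0.998, 0.0]
contact_force: [-0.4, 0.1, -0.5]
gripper_width: 0.324
```

Run:
```python
from h import *
st(); goto(D(40,0,0)*[1,1,0]+[0,0,.29],186.7)
a=manip.grab_frame("wrist"); cv2.imwrite("pics/w3.png",a)
for x,y in((0,28),(0,-28),(100,16),(100,-16)): print(x,y,np.round(pix("wrist",D(x,y,0))))
```

```text
{'time': 5.05, 'joint_pos': [-0.2475, 0.1332, 1.6985, 0.0002, 1.3117, -1.9377], 'tool_pos': [0.6203, -0.0802, 0.3047], 'tool_rot': [-0.0009, -0.0596, 0.9982, 0.0004], 'contact_force': [-0.3579, 0.0776, -0.4788], 'gripper_width': 0.3237}
off [-0.5 -3.4 14.7] twist 0.002
0 28 [228. 303.]
0 -28 [318. 303.]
100 16 [248. 142.]
100 -16 [299. 142.]
```

View pics/w3.png

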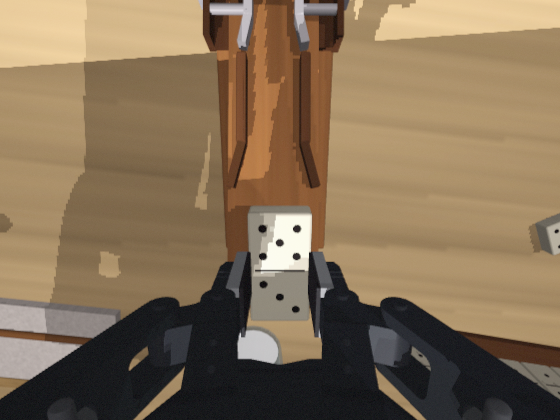

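The held domino at (280,265) is aligned with the trough: centreline about col 274, walls at cols 246 and 301 at row 142. It needs roughly 3 mm of sideways correction. I'll lower it until the uphill edge touches.

Emit:
play_rows(
  increments=[
    {"offset":[0,-1,4],"twist":0,"grip":0.2},
    {"offset":[0,-2,8],"twist":0,"grip":0.2},
    {"offset":[0,-3,12],"twist":0,"grip":0.2},
    {"offset":[0,-3,16],"twist":0,"grip":0.2},
    {"offset":[0,-3,18],"twist":0,"grip":0.2},
  ],
)

```text
time: 5.52
tool_pos: [0.6208, -0.0845, 0.2867]
tool_rot: [-0.001, -0.059, 0.998, 0.0]
contact_force: [0.8, 0.5, 0.1]
gripper_width: 0.322
```

Emit:
play_rows(
  increments=[
    {"offset":[0,0,0],"twist":0,"grip":0.2},
    {"offset":[0,0,1],"twist":0,"grip":0.2},
    {"offset":[0,0,2],"twist":0,"grip":0.2},
    {"offset":[0,0,2],"twist":0,"grip":0.2},
  ],
)

```text
time: 5.85
tool_pos: [0.621, -0.0846, 0.2857]
tool_rot: [-0.0, -0.059, 0.998, -0.0]
contact_force: [-0.7, 0.5, -0.8]
gripper_width: 0.322
```

Emit:
play_rows(
  increments=[
    {"offset":[0,0,1],"twist":0,"grip":0.2},
    {"offset":[0,0,2],"twist":0,"grip":0.2},
    {"offset":[0,0,3],"twist":0,"grip":0.2},
    {"offset":[0,0,3],"twist":0,"grip":0.2},
  ],
)

```text
time: 6.18
tool_pos: [0.6211, -0.0846, 0.2835]
tool_rot: [0.0, -0.059, 0.998, -0.0]
contact_force: [-2.6, 0.7, 4.3]
gripper_width: 0.321
```

Run:
```python
from h import *
st()
```

```text
{'time': 6.1833, 'joint_pos': [-0.254, 0.1578, 1.7091, -0.0001, 1.2744, -1.9424], 'tool_pos': [0.6211, -0.0846, 0.2835], 'tool_rot': [0.0001, -0.0588, 0.9983, -0.0001], 'contact_force': [-2.6167, 0.6721, 4.2694], 'gripper_width': 0.3212}
```

Contact came where predicted (4 N at z 0.2835). I'll press a few mm to pivot the domino, then release slowly.

Emit:
play_rows(
  increments=[
    {"offset":[0,0,1],"twist":0,"grip":0.2},
    {"offset":[0,0,2],"twist":0,"grip":0.2},
    {"offset":[0,0,3],"twist":0,"grip":0.2},
    {"offset":[0,0,4],"twist":0,"grip":0.2},
    {"offset":[0,0,4],"twist":0,"grip":0.2},
  ],
)

```text
time: 6.6
tool_pos: [0.6211, -0.0847, 0.2822]
tool_rot: [-0.0, -0.059, 0.998, -0.0]
contact_force: [-11.1, 0.8, 16.3]
gripper_width: 0.321
```

Emit:
play_rows(
  increments=[
    {"offset":[0,0,0],"twist":0,"grip":0.34},
    {"offset":[0,0,0],"twist":0,"grip":0.36},
    {"offset":[0,0,0],"twist":0,"grip":0.38},
    {"offset":[0,0,0],"twist":0,"grip":0.4},
    {"offset":[0,0,0],"twist":0,"grip":0.45},
  ],
)

```text
time: 7.02
tool_pos: [0.6209, -0.0846, 0.2781]
tool_rot: [-0.0, -0.059, 0.998, 0.0]
contact_force: [-0.1, -0.7, 0.3]
gripper_width: 0.451
```

Emit:
play_rows(
  increments=[
    {"offset":[0,0,0],"twist":0,"grip":0.55},
    {"offset":[0,0,-5],"twist":0,"grip":0.65},
    {"offset":[0,0,-15],"twist":0,"grip":0.75},
    {"offset":[0,0,-40],"twist":0,"grip":0.75},
    {"offset":[0,0,-60],"twist":0,"grip":0.75},
  ],
)

```text
time: 7.43
tool_pos: [0.621, -0.0846, 0.3401]
tool_rot: [-0.0, -0.059, 0.998, 0.0]
contact_force: [1.2, 0.2, 0.4]
gripper_width: 0.752
```

Run:
```python
from h import *
st()
a=manip.grab_frame("wrist"); cv2.imwrite("pics/w4.png",a)
print([(round(d["p"],2),inv(w("wrist",d["xyz"])).round(1).tolist()) for d in manip.tip_of("domino","wrist")[:3]])
for x,y in((11,15),(11,-15),(69,15),(69,-15)): print(x,y,np.round(pix("wrist",D(x,y,14))))
```

```text
{'time': 7.4333, 'joint_pos': [-0.2541, 0.1033, 1.6692, 0.0, 1.3694, -1.9423], 'tool_pos': [0.621, -0.0846, 0.3401], 'tool_rot': [-0.0002, -0.0587, 0.9983, 0.0001], 'contact_force': [1.1655, 0.208, 0.44], 'gripper_width': 0.7515}
[(0.94, [34.4, 4.6, 1.6]), (0.94, [41.4, -270.9, -95.4])]
11 15 [260. 256.]
11 -15 [304. 256.]
69 15 [260. 172.]
69 -15 [304. 172.]
```

View pics/w4.png

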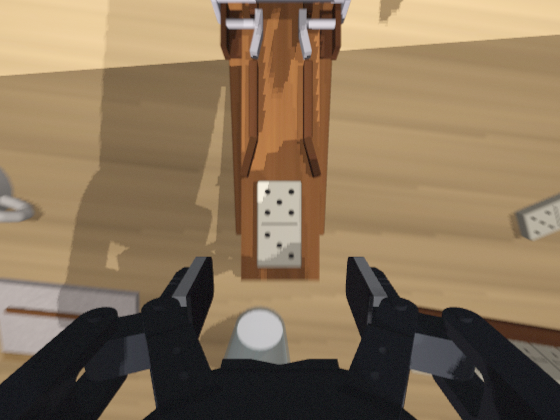

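View: the domino lies flat and square on the open end, cols 257–302, rows 181–268. That puts it from about 3 to 62 mm down the slope, on the centreline. The chute has not moved. Next I'll move uphill of it and shut the gripper to use as a pusher.

Emit:
play_rows(
  increments=[
    {"offset":[-30,0,0],"twist":0,"grip":0.4},
    {"offset":[-60,0,0],"twist":0,"grip":0},
    {"offset":[-65,0,0],"twist":0,"grip":0},
    {"offset":[-65,0,0],"twist":0,"grip":0},
    {"offset":[-65,0,0],"twist":0,"grip":0},
  ],
)

```text
time: 7.95
tool_pos: [0.6853, -0.0769, 0.338]
tool_rot: [-0.001, -0.059, 0.998, 0.0]
contact_force: [0.2, -0.5, -0.6]
gripper_width: 0.04
```

Run:
```python
from h import *
st()
a=manip.grab_frame("wrist"); cv2.imwrite("pics/w5.png",a)
k,T=K("wrist"); p,Rm=tool()
for y in(-15,-10,10,15): print(y,np.round(pix("wrist",p+Rm@np.array([.011,y/1000,.173]))))
for x,y in((0,28),(0,-28),(3,0),(62,0),(150,16),(150,-16)): print(x,y,np.round(pix("wrist",D(x,y,0))))
```

```text
{'time': 7.95, 'joint_pos': [-0.2195, 0.247, 1.5106, -0.0002, 1.3855, -1.908], 'tool_pos': [0.6853, -0.0769, 0.338], 'tool_rot': [-0.0008, -0.0588, 0.9983, 0.0001], 'contact_force': [0.1902, -0.4704, -0.5621], 'gripper_width': 0.0397}
-15 [248. 246.]
-10 [258. 246.]
10 [299. 246.]
15 [309. 246.]
0 28 [238. 190.]
0 -28 [322. 190.]
3 0 [280. 185.]
62 0 [280.  96.]
150 16 [256. -36.]
150 -16 [304. -36.]
```

View pics/w5.png

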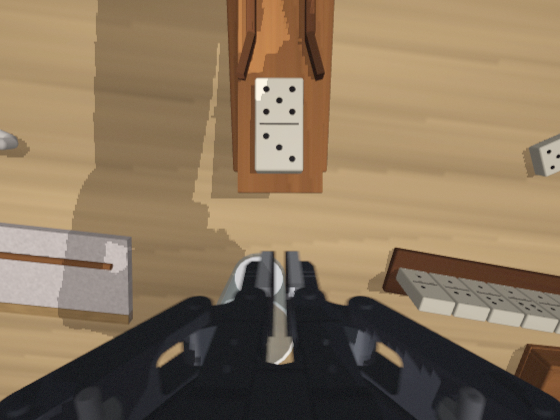

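The shut fingers are about 20 mm wide (cols 260–300), so they fit the 32 mm channel. The domino is at rows 78–171, well centred.

```bash
cat >> h.py <<'E'
hx=np.array([np.cos(a_),np.sin(a_),0])
def tcp(x,h): return D(x,0,h)-hx*.011+[0,0,.173]
def corner():
    p,_=tool(); return inv(p+hx*.011-[0,0,.173]).round(2)
def F():
    f=np.array(manip.state()["contact_force"]); return (f@xd).round(2),(f@yd).round(2),(f@n).round(2)
E
python3 - <<'E'
from h import *
for v in(168,171,78,80): print(v,ondeck("wrist",280,v,14).round(1))
goto(tcp(-8,8.5),186.7); goto(tcp(-8,40),186.7)
E
```

```text
168 [12.2  0.  14. ]
171 [10.4  0.  14. ]
78 [67.9 -0.  14. ]
80 [66.7 -0.  14. ]
off [ 9.7  1.  49.7] twist 0.001
off [19.1  1.  19.6] twist 0.001
```

Emit:
play_rows(
  increments=[
    {"offset":[3,1,12],"twist":0,"grip":0},
    {"offset":[6,1,25],"twist":0,"grip":0},
    {"offset":[9,1,38],"twist":0,"grip":0},
    {"offset":[10,1,49],"twist":0,"grip":0},
    {"offset":[10,1,50],"twist":0,"grip":0},
  ],
)

```text
time: 8.42
tool_pos: [0.6736, -0.077, 0.2839]
tool_rot: [-0.003, -0.059, 0.998, 0.001]
contact_force: [-0.7, 0.6, -1.3]
gripper_width: 0.003
```

Emit:
play_rows(
  increments=[
    {"offset":[0,0,0],"twist":0,"grip":0},
    {"offset":[0,0,0],"twist":0,"grip":0},
  ],
)

```text
time: 8.58
tool_pos: [0.6756, -0.0772, 0.2887]
tool_rot: [0.0, -0.059, 0.998, 0.0]
contact_force: [-0.0, -0.2, -0.6]
gripper_width: -0.001
```

Run:
```python
from h import *
st(); print(corner(),F()); goto(tcp(80,8.5),186.7)
```

```text
{'time': 8.5833, 'joint_pos': [-0.2231, 0.269, 1.5707, 0.0, 1.3019, -1.9114], 'tool_pos': [0.6756, -0.0772, 0.2887], 'tool_rot': [0.0, -0.0587, 0.9983, 0.0], 'contact_force': [-0.0022, -0.2444, -0.6024], 'gripper_width': -0.0007}
[-8.45  0.14  8.54] (np.float64(0.21), np.float64(0.24), np.float64(-0.57))
off [84.5  0.2 26.2] twist 0.0
```

Emit:
play_rows(
  increments=[
    {"offset":[3.8,0,1.2],"twist":0,"grip":0},
    {"offset":[7.6,0,2.4],"twist":0,"grip":0},
    {"offset":[11.5,0,3.5],"twist":0,"grip":0},
    {"offset":[15.3,0,4.7],"twist":0,"grip":0},
    {"offset":[19.1,0,5.9],"twist":0,"grip":0},
  ],
)

```text
time: 9.0
tool_pos: [0.6561, -0.0794, 0.283]
tool_rot: [0.0, -0.059, 0.998, -0.0]
contact_force: [-0.3, 0.7, -0.7]
gripper_width: -0.004
```

Emit:
play_rows(
  increments=[
    {"offset":[3.8,0,1.2],"twist":0,"grip":0},
    {"offset":[7.6,0,2.4],"twist":0,"grip":0},
    {"offset":[11.5,0,3.5],"twist":0,"grip":0},
    {"offset":[15.3,0,4.7],"twist":0,"grip":0},
    {"offset":[19.1,0,5.9],"twist":0,"grip":0},
  ],
)

```text
time: 9.42
tool_pos: [0.6372, -0.0817, 0.2769]
tool_rot: [0.0, -0.059, 0.998, -0.0]
contact_force: [0.6, 0.1, 0.5]
gripper_width: -0.002
```

Run:
```python
from h import *
st(); print(corner(),F()); a=manip.grab_frame("wrist"); cv2.imwrite("pics/w6.png",a)
x=corner()[0]
for v in range(80,240,20): print(v,ondeck("wrist",280,v,14).round(1)[:2])
```

```text
{'time': 9.4167, 'joint_pos': [-0.2432, 0.1992, 1.674, 0.0, 1.2683, -1.9316], 'tool_pos': [0.6372, -0.0817, 0.2769], 'tool_rot': [0.0001, -0.0587, 0.9983, -0.0], 'contact_force': [0.5724, 0.0699, 0.4535], 'gripper_width': -0.0016}
[31.9   0.09  8.71] (np.float64(-0.68), np.float64(-0.0), np.float64(0.26))
80 [112.2  -0.8]
100 [102.7  -0.8]
120 [93.2 -0.8]
140 [83.6 -0.8]
160 [74.1 -0.8]
180 [64.7 -0.8]
200 [55.2 -0.8]
220 [45.7 -0.8]
```

View pics/w6.png

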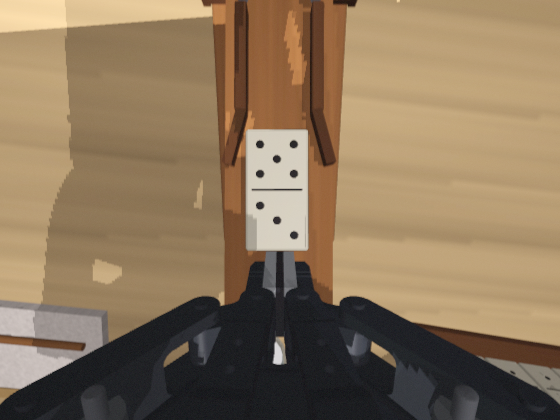

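The domino is straight and entering the mouth: rows 129–250, front about 89 mm, with the pusher touching its rear. Continuing toward the cheeks.

Emit:
play_rows(
  increments=[
    {"offset":[3.8,0,1.2],"twist":0,"grip":0},
    {"offset":[7.6,0,2.4],"twist":0,"grip":0},
    {"offset":[11.5,0,3.5],"twist":0,"grip":0},
    {"offset":[15.3,0,4.7],"twist":0,"grip":0},
    {"offset":[19.1,0,5.9],"twist":0,"grip":0},
  ],
)

```text
time: 9.88
tool_pos: [0.6182, -0.0839, 0.2709]
tool_rot: [-0.0, -0.059, 0.998, 0.0]
contact_force: [-0.8, 0.6, 0.3]
gripper_width: 0.002
```

Emit:
play_rows(
  increments=[
    {"offset":[3.8,0,1.2],"twist":0,"grip":0},
    {"offset":[7.6,0,2.4],"twist":0,"grip":0},
    {"offset":[11.5,0,3.5],"twist":0,"grip":0},
    {"offset":[15.3,0,4.7],"twist":0,"grip":0},
    {"offset":[19.1,0,5.9],"twist":0,"grip":0},
  ],
)

```text
time: 10.3
tool_pos: [0.5992, -0.0862, 0.265]
tool_rot: [-0.0, -0.059, 0.998, 0.0]
contact_force: [0.3, -0.0, -0.7]
gripper_width: -0.0
```

Emit:
play_rows(
  increments=[
    {"offset":[3.8,0,1.2],"twist":0,"grip":0},
    {"offset":[7.6,0,2.4],"twist":0,"grip":0},
    {"offset":[11.5,0,3.5],"twist":0,"grip":0},
    {"offset":[15.3,0,4.7],"twist":0,"grip":0},
    {"offset":[19.1,0,5.9],"twist":0,"grip":0},
  ],
)

```text
time: 10.72
tool_pos: [0.5803, -0.0884, 0.2591]
tool_rot: [0.0, -0.059, 0.998, -0.0]
contact_force: [0.4, 1.0, 0.6]
gripper_width: 0.003
```

Run:
```python
from h import *
st(); print(corner(),F()); goto(tcp(97,8.5),186.7)
```

```text
{'time': 10.7167, 'joint_pos': [-0.2779, 0.0967, 1.8207, -0.0, 1.2242, -1.9662], 'tool_pos': [0.5803, -0.0884, 0.2591], 'tool_rot': [0.0, -0.0587, 0.9983, -0.0], 'contact_force': [0.3685, 0.9628, 0.6069], 'gripper_width': 0.0026}
[91.91  0.13  8.66] (np.float64(-0.64), np.float64(-0.91), np.float64(0.44))
off [4.8 0.1 1.7] twist 0.001
```

Emit:
play_rows(
  increments=[
    {"offset":[2.3,0,0.7],"twist":0,"grip":0},
    {"offset":[4.6,0,1.4],"twist":0,"grip":0},
    {"offset":[6.9,0,2.1],"twist":0,"grip":0},
    {"offset":[9.2,0,2.8],"twist":0,"grip":0},
    {"offset":[11.5,0,3.5],"twist":0,"grip":0},
  ],
)

```text
time: 11.13
tool_pos: [0.5691, -0.0897, 0.2557]
tool_rot: [0.0, -0.059, 0.998, -0.0]
contact_force: [0.5, 0.1, -0.5]
gripper_width: 0.001
```

Emit:
play_rows(
  increments=[
    {"offset":[1.5,0,0.5],"twist":0,"grip":0},
    {"offset":[3,0,0.9],"twist":0,"grip":0},
    {"offset":[4.5,0,1.4],"twist":0,"grip":0},
    {"offset":[6,0,1.9],"twist":0,"grip":0},
    {"offset":[6,0,1.9],"twist":0,"grip":0},
  ],
)

```text
time: 11.55
tool_pos: [0.5647, -0.0903, 0.2557]
tool_rot: [0.003, -0.059, 0.998, -0.0]
contact_force: [5.7, 2.5, 2.5]
gripper_width: -0.002
```

Run:
```python
from h import *
print(corner(),F(),manip.state()["contact_force"])
```

```text
[107.96   0.23  10.09] (np.float64(-6.4), np.float64(-1.78), np.float64(0.61)) [5.68766697 2.45849671 2.47408239]
```

The cheek bump is starting (6 N). The tip rode up about 1.5 mm, so I'll bias it down slightly.

Emit:
play_rows(
  increments=[
    {"offset":[0.9,0,1.3],"twist":0,"grip":0},
    {"offset":[1.9,0,2.1],"twist":0,"grip":0},
    {"offset":[2.9,0,2.4],"twist":0,"grip":0},
    {"offset":[3.8,0,2.7],"twist":0,"grip":0},
    {"offset":[3.8,0,2.7],"twist":0,"grip":0},
  ],
)

```text
time: 11.97
tool_pos: [0.5619, -0.0906, 0.2543]
tool_rot: [0.006, -0.059, 0.998, -0.0]
contact_force: [9.4, 2.9, 2.8]
gripper_width: 0.001
```

Run:
```python
from h import *
print(corner(),F(),manip.state()["contact_force"],manip.state()["tool_rot"])
```

```text
[111.     0.23   9.53] (np.float64(-10.03), np.float64(-1.75), np.float64(-0.22)) [9.37919106 2.86332976 2.75761716] [ 5.62111481e-03 -5.85271594e-02  9.98269964e-01 -2.29995660e-04]
```

Emit:
play_rows(
  increments=[
    {"offset":[0.9,0,0.3],"twist":0,"grip":0},
    {"offset":[1.9,0,0.6],"twist":0,"grip":0},
    {"offset":[2.9,0,0.9],"twist":0,"grip":0},
    {"offset":[3.8,0,1.2],"twist":0,"grip":0},
    {"offset":[3.8,0,1.2],"twist":0,"grip":0},
  ],
)

```text
time: 12.38
tool_pos: [0.5588, -0.091, 0.2539]
tool_rot: [0.007, -0.058, 0.998, -0.0]
contact_force: [10.7, 4.2, 4.8]
gripper_width: -0.001
```

```bash
cat >> h.py <<'E'
def rep():
    p,Rm=tool(); s=manip.state(); print("t",round(s["time"],2),"tip",inv(p+Rm@[.011,0,.173]).round(2),"tcp-based",corner(),"F",F())
E
python3 -c "
from h import *
rep()"
```

```text
t 12.38 tip [111.93   0.45   9.23] tcp-based [114.18   0.22  10.07] F (np.float64(-12.06), np.float64(-2.92), np.float64(1.32))
```

Emit:
play_rows(
  increments=[
    {"offset":[0.9,0,0.5],"twist":0,"grip":0},
    {"offset":[1.9,0,0.9],"twist":0,"grip":0},
    {"offset":[2.9,0,1.3],"twist":0,"grip":0},
    {"offset":[3.8,0,1.6],"twist":0,"grip":0},
    {"offset":[3.8,0,1.6],"twist":0,"grip":0},
  ],
)

```text
time: 12.8
tool_pos: [0.5556, -0.0914, 0.253]
tool_rot: [0.008, -0.058, 0.998, -0.0]
contact_force: [12.7, 4.9, 5.1]
gripper_width: -0.001
```

```bash
python3 -c "
from h import *
rep()"
```

```text
t 12.8 tip [114.76   0.49   9.19] tcp-based [117.45   0.22  10.2 ] F (np.float64(-14.11), np.float64(-3.39), np.float64(1.01))
```

Emit:
play_rows(
  increments=[
    {"offset":[0.9,0,0.3],"twist":0,"grip":0},
    {"offset":[1.9,0,0.6],"twist":0,"grip":0},
    {"offset":[2.9,0,0.9],"twist":0,"grip":0},
    {"offset":[3.8,0,1.2],"twist":0,"grip":0},
    {"offset":[3.8,0,1.2],"twist":0,"grip":0},
  ],
)

```text
time: 13.22
tool_pos: [0.5509, -0.0919, 0.2507]
tool_rot: [0.006, -0.059, 0.998, -0.0]
contact_force: [8.7, 4.1, 5.2]
gripper_width: -0.0
```

```bash
python3 -c "
from h import *
rep()"
```

```text
t 13.22 tip [120.75   0.39   8.63] tcp-based [122.7    0.17   9.36] F (np.float64(-10.2), np.float64(-3.08), np.float64(2.24))
```

Past the bump, with steady drag around 10 N and the front at about 179 mm. I'll advance to just short of the earliest possible stop.

Emit:
play_rows(
  increments=[
    {"offset":[2.3,0,0.7],"twist":0,"grip":0},
    {"offset":[4.6,0,1.4],"twist":0,"grip":0},
    {"offset":[6.9,0,2.1],"twist":0,"grip":0},
    {"offset":[9.2,0,2.8],"twist":0,"grip":0},
    {"offset":[11.5,0,3.5],"twist":0,"grip":0},
  ],
)

```text
time: 13.63
tool_pos: [0.5395, -0.0933, 0.2471]
tool_rot: [0.006, -0.058, 0.998, -0.0]
contact_force: [10.1, 3.8, 5.0]
gripper_width: 0.003
```

```bash
python3 -c "
from h import *
rep()"
```

```text
t 13.63 tip [132.74   0.38   8.62] tcp-based [134.74   0.22   9.36] F (np.float64(-11.52), np.float64(-2.6), np.float64(1.66))
```

Emit:
play_rows(
  increments=[
    {"offset":[1.9,0,0.6],"twist":0,"grip":0},
    {"offset":[3.8,0,1.2],"twist":0,"grip":0},
    {"offset":[5.7,0,1.8],"twist":0,"grip":0},
    {"offset":[7.6,0,2.4],"twist":0,"grip":0},
    {"offset":[9.5,0,3],"twist":0,"grip":0},
  ],
)

```text
time: 14.05
tool_pos: [0.5301, -0.0944, 0.2442]
tool_rot: [0.006, -0.058, 0.998, -0.0]
contact_force: [9.5, 5.5, 5.0]
gripper_width: 0.001
```

```bash
python3 -c "
from h import *
rep()"
```

```text
t 14.05 tip [142.55   0.37   8.63] tcp-based [144.58   0.22   9.38] F (np.float64(-11.05), np.float64(-4.31), np.float64(1.8))
```

Emit:
play_rows(
  increments=[
    {"offset":[1,0,0.3],"twist":0,"grip":0},
    {"offset":[2,0,0.6],"twist":0,"grip":0},
    {"offset":[2.9,0,0.9],"twist":0,"grip":0},
    {"offset":[3.8,0,1.2],"twist":0,"grip":0},
    {"offset":[3.8,0,1.2],"twist":0,"grip":0},
  ],
)

```text
time: 14.47
tool_pos: [0.5263, -0.0948, 0.243]
tool_rot: [0.006, -0.058, 0.998, -0.0]
contact_force: [9.1, 4.6, 3.8]
gripper_width: -0.001
```

```bash
python3 -c "
from h import *
rep()"
```

```text
t 14.47 tip [146.6    0.36   8.62] tcp-based [148.59   0.21   9.36] F (np.float64(-10.26), np.float64(-3.48), np.float64(0.81))
```

Emit:
play_rows(
  increments=[
    {"offset":[1,0,0.3],"twist":0,"grip":0},
    {"offset":[2,0,0.6],"twist":0,"grip":0},
    {"offset":[2.9,0,0.9],"twist":0,"grip":0},
    {"offset":[3.8,0,1.2],"twist":0,"grip":0},
    {"offset":[3.8,0,1.2],"twist":0,"grip":0},
  ],
)

```text
time: 14.88
tool_pos: [0.5226, -0.0952, 0.2419]
tool_rot: [0.006, -0.058, 0.998, -0.0]
contact_force: [9.1, 4.4, 4.8]
gripper_width: -0.0
```

```bash
python3 -c "
from h import *
rep()"
```

```text
t 14.88 tip [150.5    0.35   8.62] tcp-based [152.51   0.21   9.36] F (np.float64(-10.53), np.float64(-3.34), np.float64(1.75))
```

Emit:
play_rows(
  increments=[
    {"offset":[1,0,0.3],"twist":0,"grip":0},
    {"offset":[1.9,0,0.6],"twist":0,"grip":0},
    {"offset":[2.9,0,0.9],"twist":0,"grip":0},
    {"offset":[2.9,0,0.9],"twist":0,"grip":0},
  ],
)

```text
time: 15.22
tool_pos: [0.5197, -0.0957, 0.2409]
tool_rot: [0.006, -0.058, 0.998, -0.0]
contact_force: [8.9, 4.8, 4.9]
gripper_width: 0.002
```

```bash
python3 -c "
from h import *
rep()"
```

```text
t 15.22 tip [153.67   0.44   8.6 ] tcp-based [155.63   0.27   9.33] F (np.float64(-10.38), np.float64(-3.74), np.float64(1.87))
```

Emit:
play_rows(
  increments=[
    {"offset":[1,0,0.3],"twist":0,"grip":0},
    {"offset":[1.9,0,0.6],"twist":0,"grip":0},
    {"offset":[1.9,0,0.6],"twist":0,"grip":0},
    {"offset":[1.9,0,0.6],"twist":0,"grip":0},
  ],
)

```text
time: 15.55
tool_pos: [0.5178, -0.0959, 0.2403]
tool_rot: [0.006, -0.058, 0.998, -0.0]
contact_force: [9.5, 4.8, 5.7]
gripper_width: 0.0
```

```bash
python3 -c "
from h import *
rep()"
```

```text
t 15.55 tip [155.7    0.52   8.59] tcp-based [157.62   0.33   9.31] F (np.float64(-11.24), np.float64(-3.61), np.float64(2.5))
```

Emit:
play_rows(
  increments=[
    {"offset":[1,0,0.3],"twist":0,"grip":0},
    {"offset":[1.9,0,0.6],"twist":0,"grip":0},
    {"offset":[1.9,0,0.6],"twist":0,"grip":0},
    {"offset":[1.9,0,0.6],"twist":0,"grip":0},
  ],
)

```text
time: 15.88
tool_pos: [0.5159, -0.0962, 0.2398]
tool_rot: [0.006, -0.058, 0.998, -0.0]
contact_force: [8.6, 3.2, 5.4]
gripper_width: -0.003
```

```bash
python3 -c "
from h import *
rep()"
```

```text
t 15.88 tip [157.6    0.53   8.62] tcp-based [159.55   0.34   9.34] F (np.float64(-10.1), np.float64(-2.21), np.float64(2.51))
```

Emit:
play_rows(
  increments=[
    {"offset":[1,0,0.3],"twist":0,"grip":0},
    {"offset":[1.9,0,0.6],"twist":0,"grip":0},
    {"offset":[1.9,0,0.6],"twist":0,"grip":0},
    {"offset":[1.9,0,0.6],"twist":0,"grip":0},
  ],
)

```text
time: 16.22
tool_pos: [0.5141, -0.0963, 0.2392]
tool_rot: [0.006, -0.058, 0.998, -0.0]
contact_force: [9.2, 5.0, 5.5]
gripper_width: 0.001
```

```bash
python3 -c "
from h import *
rep()"
```

```text
t 16.22 tip [159.54   0.47   8.59] tcp-based [161.51   0.3    9.33] F (np.float64(-10.88), np.float64(-3.91), np.float64(2.34))
```

Emit:
play_rows(
  increments=[
    {"offset":[0.7,0,0.2],"twist":0,"grip":0},
    {"offset":[1.4,0,0.4],"twist":0,"grip":0},
    {"offset":[1.4,0,0.4],"twist":0,"grip":0},
    {"offset":[1.4,0,0.4],"twist":0,"grip":0},
  ],
)

```text
time: 16.55
tool_pos: [0.5127, -0.0965, 0.2387]
tool_rot: [0.006, -0.058, 0.998, -0.0]
contact_force: [9.1, 5.3, 5.9]
gripper_width: -0.001
```

```bash
python3 -c "
from h import *
rep()"
```

```text
t 16.55 tip [161.02   0.44   8.59] tcp-based [162.98   0.29   9.32] F (np.float64(-11.0), np.float64(-4.15), np.float64(2.81))
```

Emit:
play_rows(
  increments=[
    {"offset":[0.7,0,0.2],"twist":0,"grip":0},
    {"offset":[1.4,0,0.4],"twist":0,"grip":0},
    {"offset":[1.4,0,0.4],"twist":0,"grip":0},
    {"offset":[1.4,0,0.4],"twist":0,"grip":0},
  ],
)

```text
time: 16.88
tool_pos: [0.5113, -0.0966, 0.2383]
tool_rot: [0.006, -0.058, 0.998, -0.0]
contact_force: [8.9, 5.6, 4.5]
gripper_width: -0.001
```

```bash
python3 -c "
from h import *
rep()"
```

```text
t 16.88 tip [162.51   0.4    8.59] tcp-based [164.46   0.25   9.32] F (np.float64(-10.45), np.float64(-4.55), np.float64(1.49))
```

Emit:
play_rows(
  increments=[
    {"offset":[0.7,0,0.2],"twist":0,"grip":0},
    {"offset":[1.4,0,0.4],"twist":0,"grip":0},
    {"offset":[1.4,0,0.4],"twist":0,"grip":0},
    {"offset":[1.4,0,0.4],"twist":0,"grip":0},
  ],
)

```text
time: 17.22
tool_pos: [0.5099, -0.0968, 0.2379]
tool_rot: [0.006, -0.058, 0.998, -0.0]
contact_force: [9.5, 4.8, 5.5]
gripper_width: 0.001
```

```bash
python3 -c "
from h import *
rep()"
```

```text
t 17.22 tip [163.92   0.41   8.6 ] tcp-based [165.9    0.28   9.34] F (np.float64(-11.14), np.float64(-3.67), np.float64(2.27))
```

Emit:
play_rows(
  increments=[
    {"offset":[0.7,0,0.2],"twist":0,"grip":0},
    {"offset":[1.4,0,0.4],"twist":0,"grip":0},
    {"offset":[1.4,0,0.4],"twist":0,"grip":0},
    {"offset":[1.4,0,0.4],"twist":0,"grip":0},
  ],
)

```text
time: 17.55
tool_pos: [0.5088, -0.0969, 0.2377]
tool_rot: [0.007, -0.058, 0.998, -0.0]
contact_force: [11.5, 5.8, 5.2]
gripper_width: -0.002
```

```bash
python3 -c "
from h import *
rep()"
```

```text
t 17.55 tip [164.82   0.39   8.65] tcp-based [167.02   0.24   9.47] F (np.float64(-13.07), np.float64(-4.44), np.float64(1.42))
```

The stall and a 2 N rise show the stop was reached at tip ≈164.6. I'll press on in small steps.

Emit:
play_rows(
  increments=[
    {"offset":[0.5,0,0.2],"twist":0,"grip":0},
    {"offset":[1,0,0.3],"twist":0,"grip":0},
    {"offset":[1,0,0.3],"twist":0,"grip":0},
    {"offset":[1,0,0.3],"twist":0,"grip":0},
  ],
)

```text
time: 17.88
tool_pos: [0.508, -0.097, 0.2376]
tool_rot: [0.007, -0.058, 0.998, -0.0]
contact_force: [11.8, 6.3, 4.7]
gripper_width: 0.004
```

```bash
python3 -c "
from h import *
rep()"
```

```text
t 17.88 tip [165.49   0.4    8.73] tcp-based [167.83   0.25   9.6 ] F (np.float64(-13.25), np.float64(-4.88), np.float64(0.78))
```

Emit:
play_rows(
  increments=[
    {"offset":[0.5,0,0.2],"twist":0,"grip":0},
    {"offset":[1,0,0.3],"twist":0,"grip":0},
    {"offset":[1,0,0.3],"twist":0,"grip":0},
    {"offset":[1,0,0.3],"twist":0,"grip":0},
  ],
)

```text
time: 18.22
tool_pos: [0.5072, -0.0971, 0.2374]
tool_rot: [0.008, -0.058, 0.998, 0.0]
contact_force: [12.4, 5.5, 3.9]
gripper_width: -0.001
```

```bash
python3 -c "
from h import *
rep()"
```

```text
t 18.22 tip [166.2    0.41   8.79] tcp-based [168.66   0.26   9.71] F (np.float64(-13.54), np.float64(-3.98), np.float64(-0.11))
```

Slope after contact is 0.69 mm per commanded mm, which matches a 0.9 N/mm spring against the arm's roughly 1.9 N/mm. Compression is currently between 0.5 and 2.2 mm, so two more small steps.

Emit:
play_rows(
  increments=[
    {"offset":[0.5,0,0.2],"twist":0,"grip":0},
    {"offset":[1,0,0.4],"twist":0,"grip":0},
    {"offset":[1,0,0.4],"twist":0,"grip":0},
    {"offset":[1,0,0.4],"twist":0,"grip":0},
  ],
)

```text
time: 18.55
tool_pos: [0.5064, -0.0972, 0.2373]
tool_rot: [0.008, -0.058, 0.998, -0.0]
contact_force: [12.7, 7.2, 4.8]
gripper_width: -0.003
```

```bash
python3 -c "
from h import *
rep()"
```

```text
t 18.55 tip [166.9    0.43   8.82] tcp-based [169.49   0.27   9.79] F (np.float64(-14.27), np.float64(-5.64), np.float64(0.57))
```

Emit:
play_rows(
  increments=[
    {"offset":[0.4,0,0.1],"twist":0,"grip":0},
    {"offset":[0.8,0,0.2],"twist":0,"grip":0},
    {"offset":[0.8,0,0.2],"twist":0,"grip":0},
    {"offset":[0.8,0,0.2],"twist":0,"grip":0},
  ],
)

```text
time: 18.88
tool_pos: [0.5057, -0.0973, 0.2372]
tool_rot: [0.008, -0.058, 0.998, -0.0]
contact_force: [13.2, 7.1, 4.4]
gripper_width: 0.002
```

```bash
python3 -c "
from h import *
rep()
b=manip.grab_frame('top')[225:315,300:370]; a=manip.grab_frame('wrist')
b2=cv2.resize(b,None,fx=6,fy=6,interpolation=cv2.INTER_CUBIC)[:420]
cv2.imwrite('pics/w7.png',np.hstack([cv2.resize(a[:280,140:420],(420,420)),b2[:, :380]]))
for x in(155,165,200,210,222,226): print(x,np.round(pix('wrist',D(x,0,14))))
rep()"
```

```text
t 18.88 tip [167.41   0.45   8.91] tcp-based [170.12   0.28   9.92] F (np.float64(-14.63), np.float64(-5.5), np.float64(0.1))
155 [279. 274.]
165 [279. 253.]
200 [279. 179.]
210 [279. 158.]
222 [279. 132.]
226 [279. 124.]
t 18.98 tip [167.41   0.44   8.91] tcp-based [170.12   0.27   9.91] F (np.float64(-15.83), np.float64(-4.83), np.float64(-0.15))
```

View pics/w7.png

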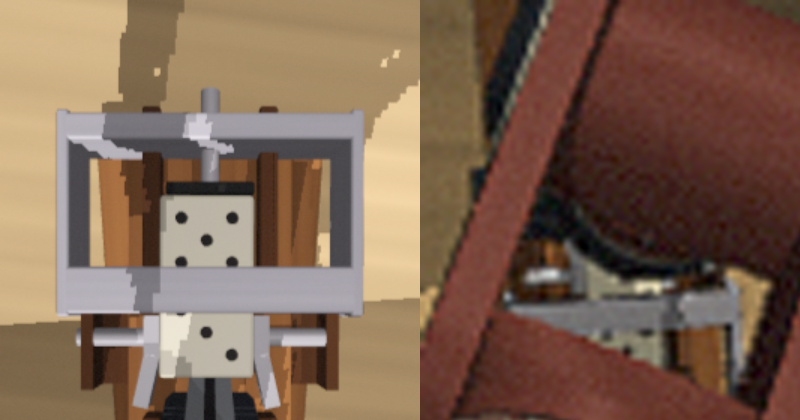

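Wrist view: the domino passes under the bridge and sits flush against the black pad, at rows 195/180 of the left panel. The force estimate is about 2.5 mm and the travel estimate 3.0 mm (at most 3.5). Withdrawing uphill, then up.

Emit:
play_rows(
  increments=[
    {"offset":[-4,0,-1.2],"twist":0,"grip":0},
    {"offset":[-8,0,-2.4],"twist":0,"grip":0},
    {"offset":[-14,0,-4.5],"twist":0,"grip":0},
    {"offset":[-22,0,-8],"twist":0,"grip":0},
    {"offset":[-25,0,-12],"twist":0,"grip":0},
  ],
)

```text
time: 19.4
tool_pos: [0.5272, -0.0947, 0.2444]
tool_rot: [-0.001, -0.059, 0.998, 0.0]
contact_force: [-1.0, 0.1, 0.6]
gripper_width: 0.001
```

Emit:
play_rows(
  increments=[
    {"offset":[0,0,-20],"twist":0,"grip":0},
    {"offset":[0,0,-45],"twist":0,"grip":0},
    {"offset":[0,0,-70],"twist":0,"grip":0},
    {"offset":[0,0,-80],"twist":0,"grip":0},
    {"offset":[0,0,-80],"twist":0,"grip":0},
  ],
)

```text
time: 19.82
tool_pos: [0.5278, -0.0951, 0.3282]
tool_rot: [0.003, -0.059, 0.998, -0.001]
contact_force: [-0.1, -0.3, -0.4]
gripper_width: -0.0
```

```bash
python3 -c "
from h import *
st()
a=manip.grab_frame('wrist')
cv2.imwrite('pics/w8.png',cv2.resize(a[:300,130:430],(600,600)))
for x in(164,168,222,226): print(x,np.round((np.array(pix('wrist',D(x,0,14)))-[130,0])*2))
"
```

```text
{'time': 19.8167, 'joint_pos': [-0.317, -0.1016, 1.8949, -0.0002, 1.3422, -2.0052], 'tool_pos': [0.5278, -0.0951, 0.3282], 'tool_rot': [0.0028, -0.0587, 0.9983, -0.0012], 'contact_force': [-0.0859, -0.3388, -0.3952], 'gripper_width': -0.0004}
164 [299. 357.]
168 [299. 346.]
222 [299. 198.]
226 [299. 187.]
```

View pics/w8.png

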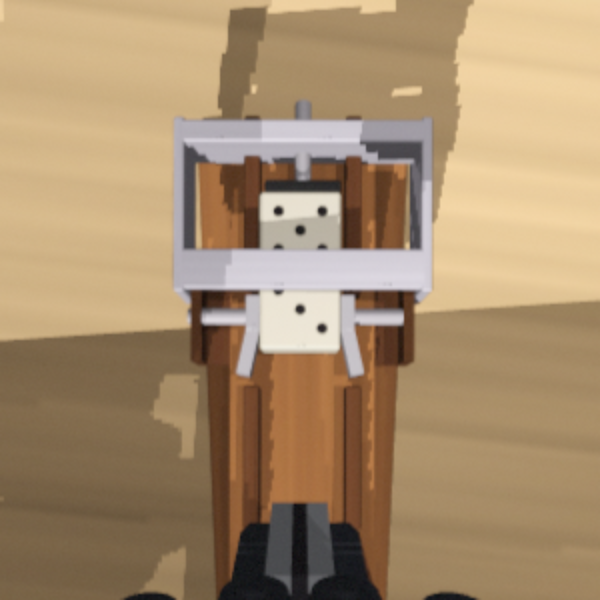

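The domino stays flush against the pad (front row 192, rear row 352) and the gripper is clear, so I'm handing in.

```bash
python3 -c "
from h import *
print(manip.job_done())"
```

```text
the job is handed in; nothing more can be done
None
```

I picked up the leftmost flat domino and laid it on the open upper end of the chute. With the shut gripper I then pushed it through the cheeks and under the bridge onto the sprung stop. I withdrew the gripper and handed the job in at about 20 s on the robot's clock; no verdict was reported.

- **Stop compression:** I estimate about 2.5 to 3 mm, at most 3.5 mm. Push force rose from about 10.7 N to about 15 N, which gives roughly 2.5 mm. Tip travel since contact gives about 3.0 mm.
- **Disagreement at contact:** The force step when the stop was first touched was softer than the stated 2 N. Partway through pressing, the force estimate (0.5 mm) and the travel limit (2.3 mm) disagreed, but they came closer by the end.
- **Final position:** The last wrist picture, taken after withdrawing, shows the domino flush against the pad and straight in the channel, with its front at about 224 mm. The gripper was clear, with near-zero contact force.
- **Other objects:** The chute looked unmoved, and the arm's paths stayed clear of the other objects. I did not re-measure each bystander at the end.

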